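# Latch the coupling link onto the shaker drive pin

## Robot

A 6-joint arm with a two-finger parallel gripper is mounted at the origin on the work surface. World frame = base frame: x ahead of the robot, y to its left, z up, the work surface at z = 0. Lengths are in mm, angles in degrees, forces in N, time in s.
With the tool pointing down it reaches from about 350 to 850 mm from the base axis. Payload 8.1 kg.
Tool frame: the origin (TCP) lies at the very end of the fingers, on their centre line; the grasp point (between the pads) lies bot.grasp_offset behind it (bot.grasp_offset is the distance from the TCP to the grasp point, in mm); z points along the fingers, y is the direction in which the jaws open and shut (so a half turn about z gives the same grasp; the last joint's range is limited). The gripper opens to 85 mm and grips with 20 to 120 N. Pads are 22 mm wide; open, the fingers measure 114 mm over their backs; the gripper's body (76 mm by 85 mm) begins 54 mm behind the grasp point. The pads swing forward as they close: fully open they stand 13 mm farther back than shut.
Start: joints at [-75.424, 7.471, 85.268, -0, 87.261, -4.893], TCP at [199.999, -565.69, 231.292] pointing down, gripper open.
Joint ranges: [-169.43, 169.43], [-51.17, 129.36], [1.28, 143.12], [-76.62, 256.62], [0, 156.53], [-152.29, 152.29]. Speed limits (degrees/s): [136.94, 136.94, 159.86, 180, 180, 180].

## Interface

Orientations are given as a 3x3 rotation matrix whose columns are the frame's x, y, z axes.
In Python, from plant import get_state, vision, workorder, regions_of, landmark_of, bot gives the robot as it stands. The module is installed in compiled form; this text tells all that it offers.
- The arm moves only by the shell command python3 -m inch 'ROWS' [FORCE]. ROWS is JSON, a list of rows, each a list of 5 numbers: the closure, from 0 (fully open) to 1 (shut), then the shift along the tool's x, y, z in units of 40 mm (1.0 is 40 mm), then the turn about the tool's z in units of 10 degrees (1.0 is 10 degrees). A call has exactly 10 rows; each row shifts and turns the commanded pose from where the row before left it, along the tool's axes as they then stand; what a row does not reach is not made up. A row lasts 1/8 s, in which the tool goes at most 62.5 mm and 10.7 degrees, less where a joint would pass 70% of its speed; a pose out of reach is approached as far as the arm can. A call is refused whole if a number of a shift passes 1 or a number of a turn 1, either way. A call with a gripper value outside its range is refused whole. The fingers move at their own pace and stop on an object; FORCE is the grip in N (left out, the last holds). Time passes only in rows, so rows that do not move let the fingers close, or fill a call up. It gives the time, the measured TCP pose, the force and the opening at its end, in the units of the state.
- get_state(): the state, without advancing time (a new reading comes with each control period).
- vision.snapshot(name): name is "side" or "top" or "wrist"; returns a dict with "pixels" (400x640x3 uint8, red, green, blue), "fx", "fy", "cx", "cy" (pixels), "k1" (the pictures are not rectified: a ray, as slopes to the right and down, at radius r is drawn at 1 + k1 r^2 times it, then the intrinsics apply), "cam_to_world" (4x4, takes a point from camera to world coordinates); the wrist camera has in their place "T_tool_cam" (4x4, takes a point from camera to tool coordinates, whose origin is the TCP and whose axes are the flange's). Camera axes: x right, y down, z forward; pixel columns grow to the right and rows downward; lengths in mm; the calibration is good to about 2 mm. A picture is of the moment at which its call begins: read the wrist's pose just before it. There is no depth.
- workorder.finish_job(): hands the job in, once; it reports no verdict.
Trained networks look in the newest picture that a camera, given by its name, has taken for a name from the list of things; names that differ only in an ending like _2 or _b are one class to them, and where a whole thing is asked for, a point or a joint stands for the part that bears it (a point fixed in the world has none). Each returns a list of dicts, best first, with "p" (0 to 1); they miss things now and then, are a little off and sometimes report something else, mostly with a low value. They report only what shows in the picture. A call takes as long as a camera call. They do not tell look-alikes from the thing itself.
- regions_of(camera, target): "region" (400x640 bool, what is visible of it) and "rect" ([left, top, right, bottom] in pixels, round what is visible of it).
- landmark_of(camera, target): "uv" ([column, row] in pixels: a listed point, or the origin of a listed thing).
The state is a dict: "t": time; "joints": joint angles; "qd": joint speeds; "effort": joint torques, N m; "ee_pos": TCP position; "tool_rot": TCP orientation; "contact_force": force on the tool from outside, world axes, zero at the start; "torque": the same for the moment, N m; "finger_gap": finger opening in mm.
Only numpy, scipy, OpenCV 4.12 (cv2) and the standard library are available. Lean on these libraries where they do the work, as an engineer would, in place of code of your own. Each camera call takes 0.05 s, during which the arm holds its last target. There are 200 camera calls.

## Task

Draw the blue-handled coupling link out of its storage bay by the steel end that sticks out, lay it down flat clear of the holder and let go; then take it again by the blue handle that was hidden, reach the claw in under the clear guard of the shaker drive and push the claw's mouth sideways onto the upright red drive pin until the orange sprung latch has snapped shut behind the pin. Leave the link lying flat on the shaker's bed, roughly in line with it with its handle pointing away from the drive box, and do not disturb the grey link, the bottle, the jar, the paper roll or the racks.

Things in the scene. Friction and masses are not known exactly. Their poses are not given: they have to be found in the camera images.
- link: Coupling link, loose, 0.18-0.31 kg, 172 mm long, 26 mm high throughout, lying flat. Origin on its underside below the claw's seat; x runs from handle to claw, z up. Steel claw x -22 to +22 mm, bare steel neck to x = -78, blue handle to x = -150. At the start claw and neck stick out of the bay; the handle (beyond about x = -76) is inside, under the roof.
- link_claw (a point): Seat of the U-shaped claw, 13 mm above the link's underside, link axes. The mouth opens to -y. Throat 24 mm wide (x -12 to +12), inner back face at y = +10, outer at +22. The two 10 mm walls end in flared lips at y = -37 (outer edges x = +/-27), where the mouth is about 38 mm wide.
- link_neck (a point): Middle of the bare neck (link x = -48 mm), half-way up, link axes. The neck is 20 mm wide (y -10 to +10).
- link_grip (a point): Where to hold the blue handle for hooking (link x = -108 mm), half-way up, link axes. The handle is 24 mm wide (y -12 to +12).
- latch (a joint): Orange spring latch: pawl 15 mm long, 5 thick, hinged upright at link x -12, y -20 mm, reaching to x = +3. In rad: 0 shut, 1.45 folded in along the handle-side wall. Opens inwards only, by 1-3 N of the pin, which passes it at link x 0 to +5; springs shut by itself once the pin is past its tip, within about 4 mm of the throat's bottom (pin at link y -1 to +3, where it bottoms).
- pin (a point): Upright fixed red drive pin, 14 mm diameter, point on its axis 19 mm above the bench; x points to the shaker's drive box, z up. Bed: 6 mm thick, x -170 to +60, y -75 to +75 mm. The link goes on along this x, mouth to -y, pushed towards -y from the +y side.
- shaker: Shaker drive, fixed; origin at the pin's axis on the bench, axes as the pin's. Clear guard sheet over the pin: underside 51, top 57 mm above the bench, x -66 to +60, y -45 to +45 mm; open below at -x and both y sides. Nothing fits onto the pin from above; fingers stay beyond x = -66. Drive box: x +60 to +170, y -80 to +80, 68 mm high.
- holder_front (a point): White storage holder with blue roof, fixed: middle of its front face, 21 mm above the bench; front looks to -y of this frame. 164 mm wide (x), 92 deep (+y), 48 high. Two bays at x = +50 and -50 mm, 40 wide, 42 high inside, bench as floor; the two links swap bays. Draw a link straight out along -y, at least 90 mm.
- spare: Grey-handled spare link with a plain round eye, in the other bay; 170 mm long, 24 mm high; origin below the centre of its eye. To be left alone.
- bottle: Clear bottle with blue cap, 72 mm in diameter, 150 mm high, origin at its foot. Bystander.
- jar: Amber jar, 60 mm in diameter, 75 mm high, origin at its foot. Bystander.
- roll: Paper label roll, 84 mm in diameter, 50 mm high, origin at its foot. Bystander.
- rack: Blue tube rack 85 x 170 x 28 mm, origin at its foot. Bystander.
- block: Grey tube block 75 x 110 x 45 mm, origin at its foot. Bystander.
Mind the look-alikes: they are no part of the job. What is shaped like the link but green is not meant.

How it is judged (in metres and radians):
On the way, in this order (a step that is already met when the one before it is completed fails the run):
1. the link has been drawn out of its bay and lies flat and still on the bench or the bed, let go, clear of the holder and with the pin outside its claw (not (y of link_grip in the frame of holder_front above -0.03 m and x of link_grip in the frame of holder_front between -0.11 and 0.11 m) and height (world z) of link_claw below 0.03 m and angle between link's own z axis and vertical below 0.15 rad and contact force between link and the fingers below 0.2 N and horizontal distance between link_claw and pin above 0.045 m and linear speed of link below 0.02 m/s), for 0.2 s.
2. the pin goes in through the claw's mouth, pushing the latch inwards (value of joint latch above 0.5 rad and x of pin in the frame of link_claw between -0.012 and 0.012 m and y of pin in the frame of link_claw between -0.03 and 0.004 m).
At the end, for the whole second after the job is handed in: Pin in the claw behind the latch (within 8 mm of the throat's middle line), latch shut (under 0.15 rad), link flat on the bed (tilt under 0.1 rad, seat under 26 mm high), still, released, in line with the drive within 0.4 rad, handle away from the drive box (value of joint latch below 0.15 rad and x of pin in the frame of link_claw between -0.008 and 0.008 m and y of pin in the frame of link_claw between -0.014 and 0.006 m and height (world z) of link_claw below 0.026 m and angle between link's own z axis and vertical below 0.1 rad and angle between the x axis of link and the x axis of pin, either way round below 0.4 rad and x of link_grip in the frame of pin below -0.05 m and linear speed of link below 0.02 m/s and angular speed of link below 0.2 rad/s); the robot touches nothing.
It fails at once if the grey spare link is pushed more than 25 mm from its place (distance of spare from where it was at the start of the episode above 0.025 m).
It fails at once if the bottle, jar, paper roll, blue rack or grey block is pushed more than 30 mm from its place (distance of any of bottle, jar, roll, rack, block from where it was at the start of the episode above 0.03 m).
It also fails if it takes over 58 s, if anything falls off the work surface, if the arm or the gripper's body presses on something with over 40 N, if the wrist force passes 120 N, or if a joint passes its speed limit or range.

## Working session

There is one attempt and no reset: what is moved stays moved. The work goes in short steps, Python scripts to look and compute and a shell command to move; the robot and the scene stay as the last step left them, time stands still between calls to the robot, and variables do not carry over. Pictures are saved under pics/ and viewed, about 8 in all and at most 12, crops included, and the job is handed in when it is done.

```bash
mkdir -p pics
cat > h.py <<'E'
import numpy as np, cv2
from plant import get_state, vision, workorder, regions_of, landmark_of, bot
def snap(c):
    s=get_state(); d=vision.snapshot(c)
    if c=='wrist':
        T=np.eye(4);T[:3,:3]=np.array(s['tool_rot']);T[:3,3]=s['ee_pos']
        d['cam_to_world']=T@np.array(d['T_tool_cam'])
    return d
def save(d,n,crop=None,sc=1):
    im=np.array(d['pixels'])[:,:,::-1]
    if crop: im=im[crop[1]:crop[3],crop[0]:crop[2]]
    cv2.imwrite('pics/'+n,cv2.resize(im,None,fx=sc,fy=sc,interpolation=cv2.INTER_CUBIC))
def K(d): return np.array([[d['fx'],0,d['cx']],[0,d['fy'],d['cy']],[0,0,1.]]),np.array([d['k1'],0,0,0.])
def ray(d,uv):
    k,D=K(d); p=cv2.undistortPoints(np.array([[uv]],float),k,D)[0,0]
    T=np.array(d['cam_to_world']); return T[:3,3],T[:3,:3]@np.array([p[0],p[1],1])
def onz(d,uv,z):
    o,r=ray(d,uv); return o+r*(z-o[2])/r[2]
def proj(d,P):
    k,D=K(d); T=np.linalg.inv(np.array(d['cam_to_world']))
    return cv2.projectPoints(np.array(P,float).reshape(-1,1,3),cv2.Rodrigues(T[:3,:3])[0],T[:3,3],k,D)[0][:,0]
def tri(obs):
    A=np.zeros((3,3));b=np.zeros(3)
    for d,uv in obs:
        o,r=ray(d,uv);r=r/np.linalg.norm(r);M=np.eye(3)-np.outer(r,r);A+=M;b+=M@o
    return np.linalg.solve(A,b)
E
python3 - <<'E'
from h import *
np.set_printoptions(precision=1,suppress=True)
print(bot.grasp_offset, get_state()['tool_rot'])
Z=dict(link_claw=13,link_neck=13,link_grip=13,pin=19,shaker=0,holder_front=21,spare=0,bottle=0,jar=0,roll=0,rack=0,block=0,link=0)
for c in('top','side'):
    d=snap(c);save(d,c+'0.png')
    print(c,np.array(d['cam_to_world'])[:3,3])
    for n,z in Z.items():
        for q in landmark_of(c,n)[:2]: print(n,round(q['p'],2),np.array(q['uv']),onz(d,q['uv'],z))
E
```

```text
18.700000000000003 [[ 0.9  0.3 -0. ]
 [ 0.3 -0.9  0. ]
 [ 0.  -0.  -1. ]]
top [ 224.6  -20.9 1527.8]
link_claw 0.76 [206.5 143.7] [760.5 323.5  13. ]
link_claw 0.68 [235.2 215.3] [531.4 226.7  13. ]
link_neck 0.8 [212.1 153. ] [729.7 304.6  13. ]
link_neck 0.79 [221.8 219.5] [518.8 267.   13. ]
link_grip 0.83 [228.5 165.3] [689.2 252.   13. ]
link_grip 0.69 [198.1 220.8] [515.4 338.9  13. ]
pin 0.94 [363.6 188.3] [ 610.5 -162.7   19. ]
shaker 0.88 [370.6 193.1] [ 600.  -185.6    0. ]
holder_front 0.73 [213.9 234.3] [472.5 287.8  21. ]
holder_front 0.63 [272.  142.9] [757.9 117.4  21. ]
spare 0.7 [242.9 241.6] [453.1 203.5   0. ]
bottle 0.88 [169.4 191.4] [611.1 435.7   0. ]
bottle 0.5 [445.3 182.1] [ 633.2 -419.5    0. ]
jar 0.82 [274.8 143. ] [764.9 110.5   0. ]
roll 0.98 [443.8 181.4] [ 635.5 -414.9    0. ]
rack 0.88 [459.5 274.2] [ 348.1 -444.7    0. ]
block 0.59 [456.  219.2] [ 515.6 -445.     0. ]
link 0.98 [201.  145.5] [759.4 343.7   0. ]
link 0.83 [235.2 212. ] [544.3 229.1   0. ]
side [ 165.7  662.8 1036.2]
link_claw 0.97 [284.4 269. ] [527.2 226.9  13. ]
link_claw 0.68 [194.5 262.5] [762.1 336.3  13. ]
link_neck 0.94 [212.8 257. ] [728.  296.1  13. ]
link_neck 0.71 [276.2 284.2] [521.5 277.8  13. ]
link_grip 0.64 [229.  250.4] [700.8 255.2  13. ]
link_grip 0.15 [318.5 281.2] [424.6 212.5  13. ]
pin 0.81 [331.5 165.3] [ 599.9 -185.2   19. ]
pin 0.48 [387.1 133.9] [ 498.  -423.6   19. ]
shaker 0.94 [328.4 168.7] [ 609.7 -181.6    0. ]
shaker 0.65 [283.3 270.9] [531.3 228.1   0. ]
holder_front 0.61 [288.5 296.3] [470.5 294.4  21. ]
spare 0.79 [316.6 281.2] [432.5 209.4   0. ]
bottle 0.75 [212.  321.7] [613.4 447.1   0. ]
jar 0.96 [242.2 213.5] [754.1 120.9   0. ]
roll 0.96 [348.9 126.3] [ 647.  -410.7    0. ]
rack 0.84 [429.5 149.5] [ 337.8 -444.5    0. ]
block 0.75 [386.2 134.1] [ 506.6 -441.3    0. ]
link 0.76 [285.9 272.3] [522.4 228.2   0. ]
link 0.66 [196.2 260.8] [769.1 325.3   0. ]
```

View pics/top0.png

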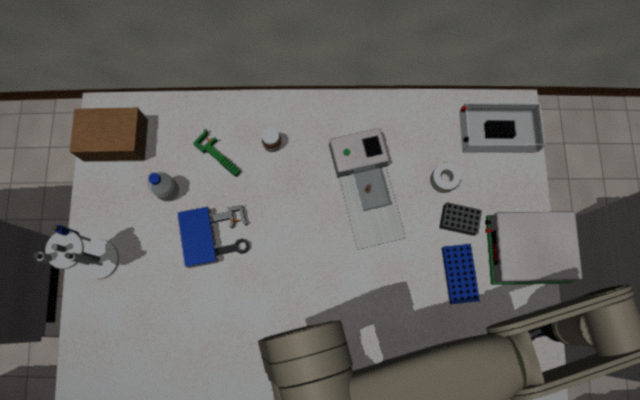

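View pics/side0.png

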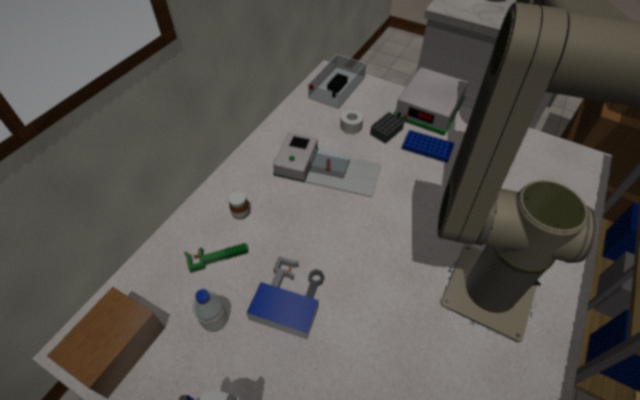

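The blue link's claw is at about (237,215) in the top view, with the blue-roofed holder at (197,237). The shaker's pin is at about (367,188), with its box up and to the left at (358,150). The green look-alike is at (217,153) and I'll ignore it. I'll move above the neck next.

```bash
python3 -m inch '[[0,0.73,-0.85,0,0],[0,0.73,-0.85,0,0],[0,0.73,-0.85,0,0],[0,0.73,-0.85,0,0],[0,0.73,-0.85,0,0],[0,0.73,-0.85,0,0],[0,0.73,-0.85,0,0],[0,0.73,-0.85,0,0],[0,0.73,-0.85,0,0],[0,0.73,-0.85,0,0]]' 
python3 -m inch '[[0,0.73,-0.85,0,0],[0,0.73,-0.85,0,0],[0,0.73,-0.85,0,0],[0,0.73,-0.85,0,0],[0,0.73,-0.85,0,0],[0,0.73,-0.85,0,0],[0,0.73,-0.85,0,0],[0,0.73,-0.85,0,0],[0,0.73,-0.85,0,0],[0,0.73,-0.85,0,0]]'
python3 -m inch '[[0.3,0,0,0,-1],[0.3,0,0,0,-1],[0.3,0,0,0,-1],[0.3,0,0,0,-1],[0.3,0,0,0,-1],[0.3,0,0,0,-1],[0.3,0,0,0,-1],[0.3,0,0,0,-1],[0.3,0,0,0,0],[0.3,0,0,0,0]]'
cat > look.py <<'E'
from h import *
import sys
np.set_printoptions(precision=1,suppress=True)
Z=dict(link_claw=13,link_neck=13,link_grip=13,pin=19,shaker=0,holder_front=21,spare=0,link=0)
s=get_state();print('t',s['t'],np.array(s['ee_pos']),np.array(s['tool_rot'])[:2,:2].round(3).tolist(),s['finger_gap'],np.array(s['contact_force']))
d=snap('wrist');save(d,sys.argv[1],sc=1)
for n in sys.argv[2:]:
    for q in landmark_of('wrist',n)[:2]: print(n,round(q['p'],2),np.array(q['uv']),onz(d,q['uv'],Z[n]))
E
python3 look.py w1.png link_claw link_neck link_grip holder_front link spare
```

```text
t: 2.65
ee_pos: [362.4, -146.5, 231.6]
tool_rot: [[0.943, 0.333, 0.001], [0.333, -0.943, -0.0], [0.001, 0.001, -1.0]]
contact_force: [0.6, -0.4, 0.7]
finger_gap: 85.7
t: 3.9
ee_pos: [524.4, 271.6, 231.4]
tool_rot: [[0.943, 0.333, 0.0], [0.333, -0.943, 0.0], [0.0, 0.0, -1.0]]
contact_force: [0.5, 0.2, 0.2]
finger_gap: 85.5
t: 5.15
ee_pos: [524.0, 270.1, 231.3]
tool_rot: [[-0.161, 0.987, 0.0], [0.987, 0.161, 0.0], [0.0, 0.0, -1.0]]
contact_force: [-0.1, -0.4, -0.1]
finger_gap: 59.6
t 5.15 [524.  270.1 231.3] [[-0.161, 0.987], [0.987, 0.161]] 59.574287457561816 [-0.1 -0.4 -0.1]
link_claw 0.94 [531.7 149.4] [758.6 336.2  13. ]
link_claw 0.58 [315.6 172.6] [525.1 272.1  13. ]
link_neck 0.97 [314.3 171.7] [523.5 272.8  13. ]
link_neck 0.7 [494.6 178.2] [727.9 298.2  13. ]
holder_front 0.6 [271.3 153.9] [473.7 286.2  21. ]
holder_front 0.51 [315.  210.2] [531.2 230.3  21. ]
link 0.74 [525.6 148.3] [760.1 336.2   0. ]
link 0.69 [314.8 211.5] [532.3 222.2   0. ]
spare 0.8 [235.5 209.5] [436.8 209.4   0. ]
```

View pics/w1.png

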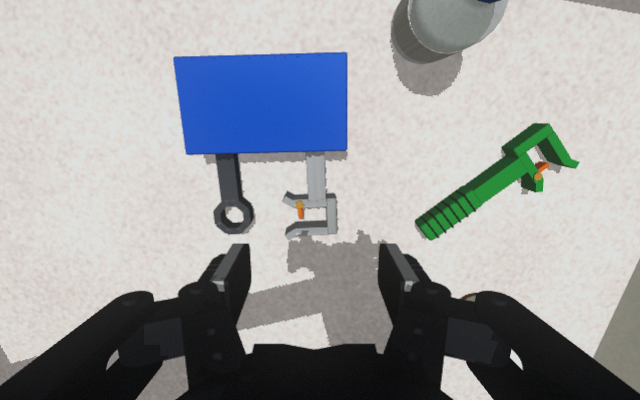

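The neck runs from about (316,155) to (317,192). The claw is at about (317,214) with its mouth to the left, and the spare's eye is at (233,215). I'll fit the neck axis and the holder edge.

Run:
```python
from h import *
np.set_printoptions(precision=1,suppress=True)
d=snap('wrist');im=np.array(d['pixels']).astype(int)
for r in(160,166,172,178,184,188): print(r,im[r,298:334].sum(1)//3)
for uv in[(187,154),(347,150),(338,196),(337,233)]: print(uv,onz(d,uv,48 if uv[1]<160 else 26))
```

```text
160 [136 134 136 135 136 161 186 167 153 168 168 168 169 169 166 163 165 167
 169 168 167 166 162 164 163 165 156 163 185 183 162 133 133 138 164 190]
166 [217 217 219 220 219 219 217 213 191 164 169 168 169 169 168 166 164 166
 166 168 169 164 164 161 164 166 142 175 219 217 215 212 210 212 213 217]
172 [220 219 218 217 215 214 216 218 191 160 171 167 169 168 167 165 164 164
 166 167 167 164 163 162 163 165 145 125 183 220 218 219 217 215 214 213]
178 [217 217 221 221 221 219 215 213 188 155 169 167 167 168 168 165 163 162
 166 169 168 168 166 162 164 166 151 152 182 200 217 216 209 209 210 214]
184 [212 213 214 215 214 213 212 213 206 179 160 167 168 168 165 164 161 162
 164 167 168 165 163 163 161 162 150 143 184 220 218 215 214 214 216 218]
188 [218 220 220 221 221 221 220 221 218 191 160 166 166 166 168 164 162 163
 163 166 167 166 166 162 162 163 159 166 179 195 212 213 216 218 218 218]
(187, 154) [392.6 276.   48. ]
(347, 150) [551.3 306.3  48. ]
(338, 196) [553.7 252.3  26. ]
(337, 233) [560.6 208.8  26. ]
```

```bash
python3 -m inch '[[0.3,0.05,0.02,0.8,-0.15],[0.3,0,0,0.8,0],[0.3,0,0,0.8,0],[0.3,0,0,0.8,0],[0.3,0,0,0.8,0],[0.3,0,0,0.7,0],[0.3,0,0,0.5,0],[0.3,0,0,0.3,0],[0.3,0,0,0.17,0],[0.3,0,0,0,0]]' 60
python3 -m inch '[[1,0,0,0,0],[1,0,0,0,0],[1,0,0,0,0],[1,0,0,0,0],[1,0,0,0,0],[1,0,0,0,0],[1,0,0,0,0],[1,0,0,0,0],[1,0,0,0,0],[1,0,0,0,0]]' 60
python3 - <<'E'
from h import *
np.set_printoptions(precision=1,suppress=True)
d=snap('top');save(d,'top1.png',(300,100,460,270),4)
for uv in[(315.4,172)]: pass
print(get_state()['t'])
E
```

```text
t: 6.8
ee_pos: [524.6, 272.3, 4.7]
tool_rot: [[-0.19, 0.982, 0.0], [0.982, 0.19, 0.0], [0.0, 0.0, -1.0]]
contact_force: [0.6, 0.2, -1.1]
finger_gap: 59.4
t: 8.05
ee_pos: [525.2, 272.5, 5.5]
tool_rot: [[-0.19, 0.982, 0.002], [0.982, 0.19, 0.001], [0.0, 0.002, -1.0]]
contact_force: [-0.1, 0.4, 5.9]
finger_gap: 18.6
8.1
```

View pics/top1.png

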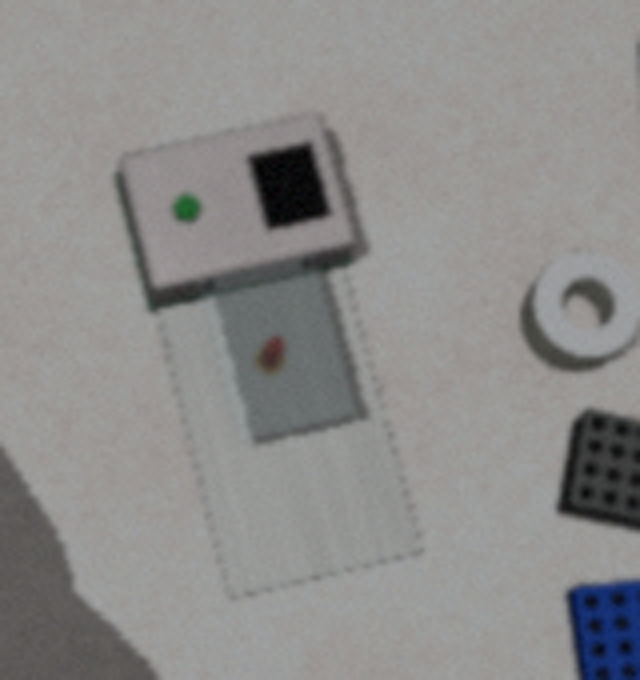

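The grip holds with a gap of 18.6 mm. In the top view the bed's near corners are at about (359,249.5) and (405.5,238), and the box top and guard edges are clear. I'll fit the shaker pose to those corners.

Run:
```python
from h import *
from scipy.optimize import least_squares
np.set_printoptions(precision=2,suppress=True)
d=snap('top')
uv=np.array([(235,598),(422,551),(120,155),(322,115),(152,295),(358,248),(255,442),(366,416)])/4+[300,100]
L=np.array([(-170,75,6),(-170,-75,6),(170,80,68),(170,-80,68),(60,80,68),(60,-80,68),(-66,45,57),(-66,-45,57)],float)
def W(p,P): c,s=np.cos(p[2]),np.sin(p[2]); return np.c_[p[0]+c*P[:,0]-s*P[:,1],p[1]+s*P[:,0]+c*P[:,1],P[:,2]]
f=lambda p:(proj(d,W(p,L))-uv).ravel()
r=least_squares(f,[605,-175,.25],loss='soft_l1');p=r.x
print(p[:2],np.degrees(p[2]),f(p).reshape(-1,2).tolist())
print('pin px',proj(d,W(p,np.array([[0,0,19.]]))))
s=snap('side')
for q in landmark_of('side','pin')[:1]+landmark_of('side','shaker')[:1]: print(q['uv'],proj(s,W(p,np.array([[0,0,19.],[0,0,0]]))))
print('claw goal (0,150), neck:',W(p,np.array([[0,150,0],[-48,150,0],[-48,90,0.]])))
```

```text
[ 605.55 -177.34] 13.48440166677121 [[0.019260265110517594, 0.8688669192483474], [1.3617688359936437, 0.5051509423946641], [-0.4895066852187142, 0.20159669660679924], [0.09125999087405035, -1.7444223461200181], [0.6811335535277863, -0.7111341196426224], [1.0299701235221619, -1.3705323046735032], [-2.9128412199514173, 0.9137825617709439], [-1.223311283295402, 0.17054244548646125]]
pin px [[368.46 189.84]]
[215.1, 320.3] [[328.95 166.16]
 [328.85 169.94]]
claw goal (0,150), neck: [[ 570.58  -31.48    0.  ]
 [ 523.9   -42.67    0.  ]
 [ 537.89 -101.02    0.  ]]
```

```bash
python3 -m inch '[[1,-0.1,0,0,0],[1,-0.25,0,0,0],[1,-0.35,0,0,0],[1,-0.4,0,0,0],[1,-0.4,0,0,0],[1,-0.4,0,0,0],[1,-0.4,0,0,0],[1,-0.4,0,0,0],[1,-0.3,0,0,0],[1,0,0,0,0]]' 60
python3 look.py w2.png link_claw link_neck link_grip
```

```text
t: 9.55
ee_pos: [548.4, 153.3, 5.5]
tool_rot: [[-0.189, 0.982, 0.002], [0.982, 0.189, -0.001], [-0.001, 0.002, -1.0]]
contact_force: [0.7, -4.2, 6.6]
finger_gap: 18.7
t 9.55 [548.4 153.3   5.5] [[-0.189, 0.982], [0.982, 0.189]] 18.734524164606686 [ 0.7 -4.2  6.6]
link_claw 0.98 [314.5 352.2] [557.2 106.2  13. ]
link_neck 0.79 [311.8 270. ] [547.4 150.5  13. ]
link_grip 0.57 [314.4 134.2] [536.9 211.4  13. ]
```

View pics/w2.png

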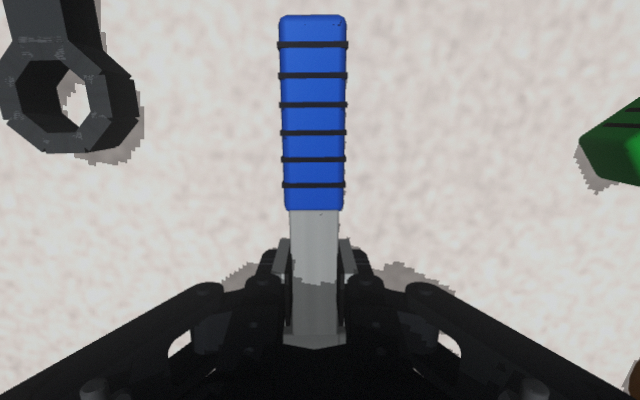

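The handle is fully out at columns 280–347, straight and centred. Now I'll lift, turn the link in line with the shaker and carry it over.

```bash
python3 -m inch '[[1,0,0,-0.5,0],[1,0,0,-0.6,-0.95],[1,0,0,0,-1],[1,0,0,0,-1],[1,0,0,0,-1],[1,0,0,0,-1],[1,0,0,0,-1],[1,0,0,0,-1],[1,0,0,0,-1],[1,0,0,0,-1]]' 60
python3 -m inch '[[1,0.22,-0.64,0,-0.3],[1,0.22,-0.64,0,0],[1,0.22,-0.64,0,0],[1,0.22,-0.64,0,0],[1,0.22,-0.64,0,0],[1,0.22,-0.64,0,0],[1,0.22,-0.64,0,0],[1,0.22,-0.64,0,0],[1,0,0,0.5,0],[1,0,0,0,0]]' 60
python3 look.py w3.png link_claw link_neck link_grip pin
```

```text
t: 11.0
ee_pos: [546.8, 154.5, 49.0]
tool_rot: [[-0.982, -0.188, -0.001], [-0.188, 0.982, 0.0], [0.001, 0.0, -1.0]]
contact_force: [1.0, -0.0, -2.7]
finger_gap: 18.7
t: 12.25
ee_pos: [523.3, -60.8, 27.4]
tool_rot: [[-0.973, -0.232, -0.004], [-0.232, 0.973, 0.001], [0.003, 0.002, -1.0]]
contact_force: [-0.5, 0.3, -1.9]
finger_gap: 18.5
t 12.25 [523.3 -60.8  27.4] [[-0.973, -0.232], [-0.232, 0.973]] 18.50765883306734 [-0.5  0.3 -1.9]
link_claw 0.68 [314.2 353.7] [589.1 -44.4  13. ]
link_neck 0.56 [313.7 267.1] [535.3 -57.5  13. ]
link_grip 0.97 [312.1 135. ] [467.7 -74.3  13. ]
```

```bash
python3 -m inch '[[1,0,0,0.3,0],[1,0,0,0.2,0],[1,0,0,0.1,0],[1,0,0,0,0],[0.3,0,0,0,0],[0.3,0,0,0,0],[0.3,0,0,0,0],[0.3,0,0,0,0],[0.3,0,0,0,0],[0.3,0,0,0,0]]' 60
python3 look.py w4.png link_claw link_neck link_grip pin
```

```text
t: 13.75
ee_pos: [525.1, -61.0, 4.5]
tool_rot: [[-0.972, -0.233, -0.0], [-0.233, 0.972, 0.0], [0.0, 0.0, -1.0]]
contact_force: [0.3, -0.1, -0.9]
finger_gap: 60.1
t 13.75 [525.1 -61.    4.5] [[-0.972, -0.233], [-0.233, 0.972]] 60.13296209443521 [ 0.3 -0.1 -0.9]
link_claw 0.77 [312.9 356.2] [573.4 -49.5  13. ]
link_neck 0.74 [313.3 268.4] [526.4 -60.4  13. ]
link_grip 0.85 [311.8 137. ] [468.8 -74.7  13. ]
```

View pics/w4.png

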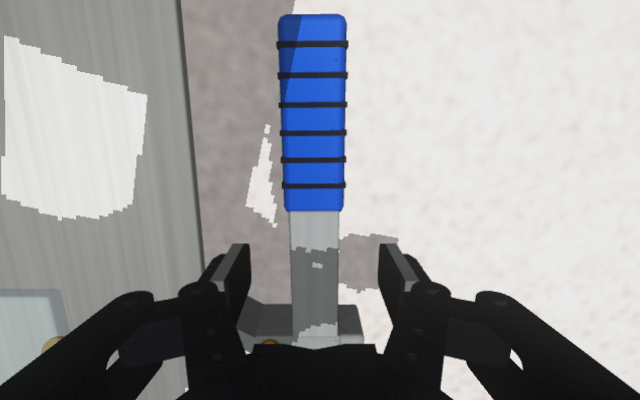

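The link is flat and released, with the handle at columns 279–347 parallel to the bed edge, which runs from (180,0) to (203,285). I'll regrasp on the handle and check the bed edge against the shaker fit.

```bash
python3 - <<'E'
from h import *
np.set_printoptions(precision=1,suppress=True)
d=snap('wrist');im=np.array(d['pixels'])
a,b=onz(d,(180.5,3),6),onz(d,(203,283),6)
n=np.degrees(np.arctan2(*(b-a)[1::-1]));print(a,b,'edge yaw',n)
p=np.array([605.5,-177]);t=np.radians(13.5)
for q in(a,b): v=q[:2]-p; print('edge y in fit frame',-np.sin(t)*v[0]+np.cos(t)*v[1])
c,e=onz(d,(312.5,20),26),onz(d,(314.5,205),26);print('link yaw',np.degrees(np.arctan2(*(e-c)[1::-1])),c,e)
E
python3 -m inch '[[0.3,0.3,0,0,0],[0.3,0.4,0,0,0],[0.3,0.4,0,0,0],[0.3,0.4,0,0,0],[0.3,0,0,0,0],[1,0,0,0,0],[1,0,0,0,0],[1,0,0,0,0],[1,0,0,0,0],[1,0,0,0,0]]' 60
python3 -m inch '[[1,0,0,0,0],[1,0,0,0,0],[1,0,0,0,0],[1,0,0,-0.3,0],[1,0,0,-0.25,0],[1,0,0,0,0],[1,0,0,0,0],[1,0,0,0,0],[1,0,0,0,0],[1,0,0,0,0]]' 80
python3 - <<'E'
from h import *
d=snap('top');save(d,'top2.png',(320,120,440,260),5)
E
```

```text
[ 431.4 -136.     6. ] [ 550.2 -110.3    6. ] edge yaw 12.218887319281242
edge y in fit frame 80.51511831973939
edge y in fit frame 77.79948862094281
link yaw 14.022834394453382 [430.1 -83.5  26. ] [493.2 -67.8  26. ]
t: 15.3
ee_pos: [467.5, -75.0, 4.9]
tool_rot: [[-0.972, -0.233, 0.001], [-0.233, 0.972, -0.0], [-0.001, -0.0, -1.0]]
contact_force: [0.2, 1.3, 4.9]
finger_gap: 23.0
t: 16.55
ee_pos: [466.6, -75.0, 26.3]
tool_rot: [[-0.973, -0.233, -0.0], [-0.233, 0.973, 0.0], [0.0, 0.0, -1.0]]
contact_force: [-0.2, 0.5, -3.5]
finger_gap: 22.4
```

View pics/top2.png

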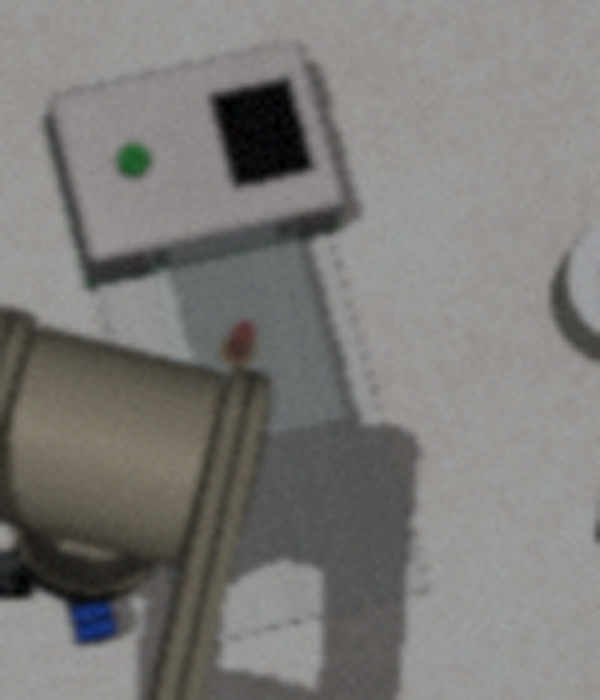

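The arm hides part of the bed in the top view, but the red pin shows at about (367.6,188.6). I'll triangulate it from the red pixels in both cameras.

Run:
```python
from h import *
from scipy.optimize import least_squares
np.set_printoptions(precision=1,suppress=True)
D={}
for c,(u0,v0,u1,v1) in dict(top=(355,175,380,205),side=(315,150,345,185)).items():
    d=snap(c);im=np.array(d['pixels']).astype(float);w=im[v0:v1,u0:u1]
    k=np.clip(w[...,0]-np.maximum(w[...,1],w[...,2])-25,0,None)
    vv,uu=np.mgrid[v0:v1,u0:u1]
    m=(k>0); print(c,m.sum(),'uv',(k*uu).sum()/k.sum(),(k*vv).sum()/k.sum(),'rows',vv[m].min(),vv[m].max(),'cols',uu[m].min(),uu[m].max())
    D[c]=(d,((k*uu).sum()/k.sum(),(k*vv).sum()/k.sum()))
    for z in(15,20,25,30): print(z,onz(d,D[c][1],z))
print('tri',tri(list(D.values())))
print('pinlm',[ (q['p'],q['uv']) for q in landmark_of('side','pin')+landmark_of('top','pin')])
save(D['side'][0],'side1.png',(240,110,390,260),4)
```

```text
top 10 uv 368.2456140350877 186.17543859649123 rows 185 188 cols 367 369
15 [ 618.1 -177.5   15. ]
20 [ 616.8 -176.9   20. ]
25 [ 615.5 -176.4   25. ]
30 [ 614.2 -175.9   30. ]
side 2 uv 328.0 160.4 rows 160 161 cols 328 328
15 [ 623.2 -202.8   15. ]
20 [ 621.  -198.6   20. ]
25 [ 618.7 -194.4   25. ]
30 [ 616.5 -190.1   30. ]
tri [ 608.7 -174.1   48.9]
pinlm [(0.68, [330.5, 165.2]), (0.9, [365.8, 189.0]), (0.73, [456.8, 218.2])]
```

View pics/side1.png

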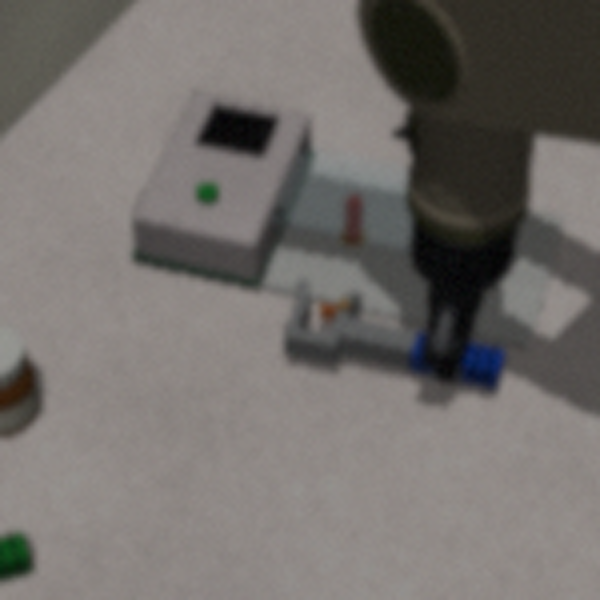

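In the side crop the pin runs from a top at (355,197) to a base at (351,245). The held link faces it with its mouth and orange latch towards the pin. I'll compute the pin's x and y, and calibrate the side camera on the held link.

Run:
```python
from h import *
from scipy.optimize import least_squares
np.set_printoptions(precision=1,suppress=True)
top,side=snap('top'),snap('side')
print('side base',onz(side,(240+351/4,110+245/4),6),'top base',onz(top,(320+230/5,120+358/5),6))
for z in(40,44,48): print(z,'side top',onz(side,(240+355/4,110+197/4),z),'top top',onz(top,(320+246/5,120+325/5),z))
# shaker features in the side picture under the fit
def W(p,P): P=np.array(P,float);c,s=np.cos(p[2]),np.sin(p[2]); return np.c_[p[0]+c*P[:,0]-s*P[:,1],p[1]+s*P[:,0]+c*P[:,1],P[:,2]]
for p in([605.5,-177.3,np.radians(13.5)],[604.6,-173.5,np.radians(13)]):
    print((( proj(side,W(p,[(0,0,6),(0,0,45),(60,80,68),(170,80,68),(60,-80,68),(60,75,6)]))-[240,110])*4).tolist())
# link
s=get_state();T=np.array(s['ee_pos']);R=np.array(s['tool_rot'])
x=-R[:,0];y=R[:,1];zu=T[2]-4.9
P=[T+x*a+y*b+[0,0,zu+h-T[2]] for a,b,h in((130,22,26),(86,22,26),(-42,12,26),(-42,-12,26),(130,22,0))]
print('link px',((proj(side,P)-[240,110])*4).tolist(),T)
```

```text
side base [ 603.4 -165.3    6. ] top base [ 603.3 -171.     6. ]
40 side top [ 612.4 -187.6   40. ] top top [ 615.2 -177.9   40. ]
44 side top [ 610.6 -184.2   44. ] top top [ 614.2 -177.4   44. ]
48 side top [ 608.8 -180.8   48. ] top top [ 613.1 -177.    48. ]
[[355.5596201298283, 235.06783035985814], [356.39870435619105, 203.51743566709206], [258.8801049901756, 237.98203610940107], [130.21394063184016, 210.3783685578254], [314.20327236074786, 106.44015654913187], [262.7839157157234, 283.95086569685486]]
[[354.34670437733007, 238.29748729195535], [355.1600430883175, 206.76534445113487], [256.78410006575155, 240.78695961744006], [128.3765794408041, 212.2807831482254], [313.87779927777274, 109.18922221005721], [260.82299818298, 286.7246227355322]]
link px [[281.50282301061816, 333.2458581775754], [335.5584453587635, 345.4001085538523], [499.0954239134594, 371.65182458416075], [505.600682394047, 348.25719853879184], [282.08175406507894, 353.8745331852891]] [466.8 -75.   26.5]
```

```bash
python3 -m inch '[[1,0,-0.2,0,0],[1,0,-0.3,0,0],[1,0,-0.3,0,0],[1,0,-0.3,0,0],[1,0,-0.3,0,0],[1,0,-0.2,0,0],[1,0,-0.1,0.15,0],[1,0,0,0.17,0],[1,0,0,0,0],[1,0,0,0,0]]' 80
python3 - <<'E'
from h import *
d=snap('side');save(d,'side2.png',(280,130,380,205),7)
E
```

```text
t: 18.15
ee_pos: [482.4, -140.7, 13.5]
tool_rot: [[-0.972, -0.233, -0.0], [-0.233, 0.972, 0.0], [0.0, 0.0, -1.0]]
contact_force: [-0.3, 0.1, -3.2]
finger_gap: 22.8
```

View pics/side2.png

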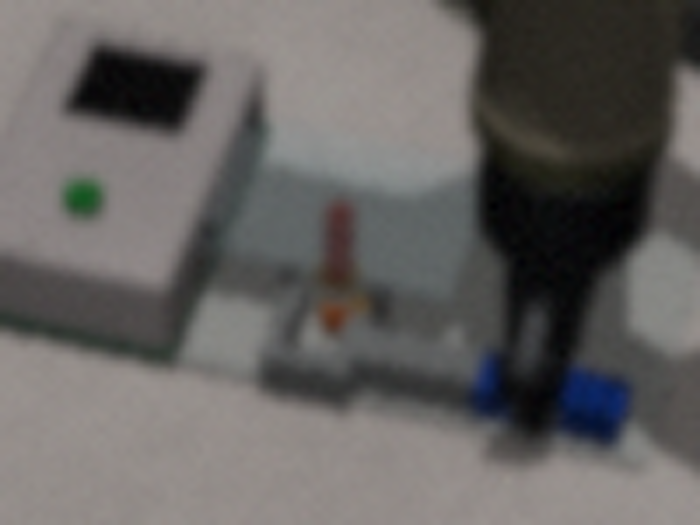

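The pin at crop (338,200–285) stands in front of the mouth, whose walls end at about (290,290) and (375,300). I'll overlay the believed link and pin models to check the along-axis offset.

```bash
cat > ov.py <<'E'
from h import *
import sys
a0=float(sys.argv[2])
d=snap('side');x0,y0,x1,y1=285,135,375,200;S=8
im=cv2.resize(np.array(d['pixels'])[y0:y1,x0:x1,::-1],None,fx=S,fy=S,interpolation=cv2.INTER_CUBIC)
s=get_state();T=np.array(s['ee_pos']);R=np.array(s['tool_rot']);u=-R[:,0];v=R[:,1];zb=T[2]-4.9
def px(P): return ((proj(d,P)-[x0,y0]+.5)*S).astype(int)
def L(pts,h): return [T+u*(a0+a)+v*b+[0,0,zb+h-T[2]] for a,b in pts]
out=[(-22,10),(-22,22),(22,22),(22,-25),(27,-37),(19,-37),(12,-25),(12,10),(-12,10),(-12,-25),(-19,-37),(-27,-37),(-22,-25),(-22,-10),(-150,-12),(-150,12)]
cv2.polylines(im,[px(L(out,26))],True,(0,255,0),1)
cv2.polylines(im,[px([(605,-174,6),(605,-174,45)])],False,(255,0,255),1)
cv2.imwrite('pics/'+sys.argv[1],im)
E
python3 ov.py ov1.png 109
```

```text
(no output)
```

View pics/ov1.png

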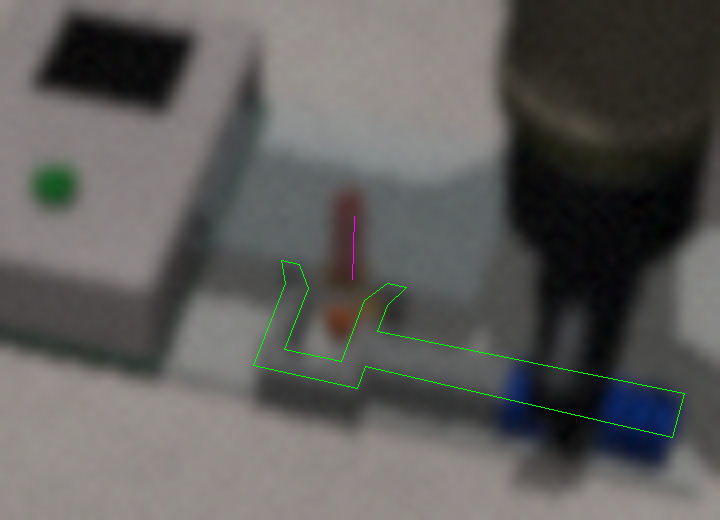

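The link model matches. The seen pin sits about 6 px, or about 2.5 mm, towards +x, so I'll shift the link 2 mm forward and start pushing in, watching the force.

```bash
python3 -m inch '[[1,-0.05,-0.1,0,0],[1,0,-0.2,0,0],[1,0,-0.2,0,0],[1,0,-0.15,0,0],[1,0,-0.1,0,0],[1,0,-0.1,0,0],[1,0,-0.1,0,0],[1,0,-0.1,0,0],[1,0,-0.05,0,0],[1,0,0,0,0]]' 80
```

```text
t: 19.5
ee_pos: [494.5, -183.5, 13.5]
tool_rot: [[-0.973, -0.233, -0.001], [-0.233, 0.973, 0.0], [0.0, 0.0, -1.0]]
contact_force: [-0.5, 1.2, -2.4]
finger_gap: 22.4
```

```bash
python3 -m inch '[[1,0,-0.05,0,0],[1,0,-0.05,0,0],[1,0,-0.05,0,0],[1,0,-0.05,0,0],[1,0,-0.05,0,0],[1,0,-0.05,0,0],[1,0,0,0,0],[1,0,0,0,0],[1,0,0,0,0],[1,0,0,0,0]]' 80
python3 ov.py ov2.png 109
```

```text
t: 20.75
ee_pos: [497.5, -195.3, 13.7]
tool_rot: [[-0.973, -0.233, -0.0], [-0.233, 0.973, -0.0], [0.0, -0.0, -1.0]]
contact_force: [-3.6, -3.1, -3.3]
finger_gap: 22.3
```

View pics/ov2.png

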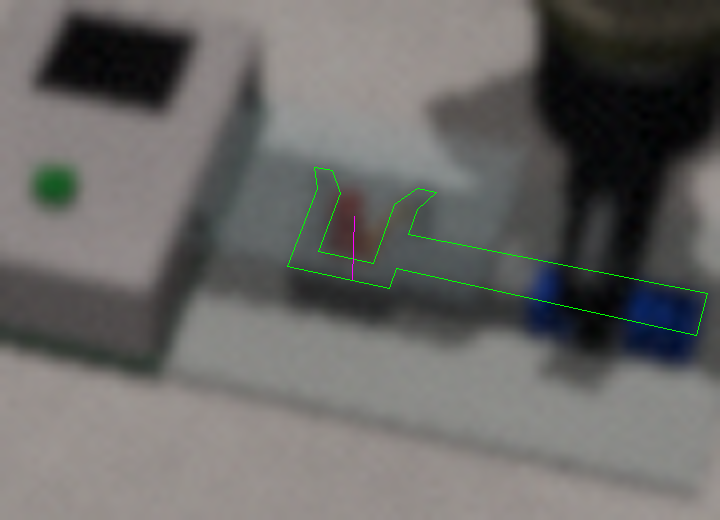

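The pin is now inside the claw and the orange latch is folded back at (380,235). The small -x force suggests the pin is rubbing on the latch side, so I'll ease back 1 mm and push on in small steps.

```bash
python3 -m inch '[[1,0.03,0,0,0],[1,0,-0.03,0,0],[1,0,-0.03,0,0],[1,0,-0.03,0,0],[1,0,0,0,0],[1,0,0,0,0],[1,0,0,0,0],[1,0,0,0,0],[1,0,0,0,0],[1,0,0,0,0]]' 80
```

```text
t: 22.05
ee_pos: [497.2, -198.9, 13.7]
tool_rot: [[-0.973, -0.233, -0.0], [-0.233, 0.973, -0.0], [0.0, 0.0, -1.0]]
contact_force: [0.2, 0.0, -1.9]
finger_gap: 22.4
```

```bash
python3 -m inch '[[1,0,-0.03,0,0],[1,0,-0.03,0,0],[1,0,0,0,0],[1,0,0,0,0],[1,0,0,0,0],[1,0,0,0,0],[1,0,0,0,0],[1,0,0,0,0],[1,0,0,0,0],[1,0,0,0,0]]' 80
python3 - <<'E'
from h import *
d=snap('side');save(d,'side3.png',(300,140,360,190),10)
E
```

```text
t: 23.3
ee_pos: [497.8, -201.2, 13.7]
tool_rot: [[-0.972, -0.233, 0.0], [-0.233, 0.972, -0.0], [-0.0, -0.0, -1.0]]
contact_force: [-0.3, -0.0, -2.7]
finger_gap: 22.6
```

View pics/side3.png

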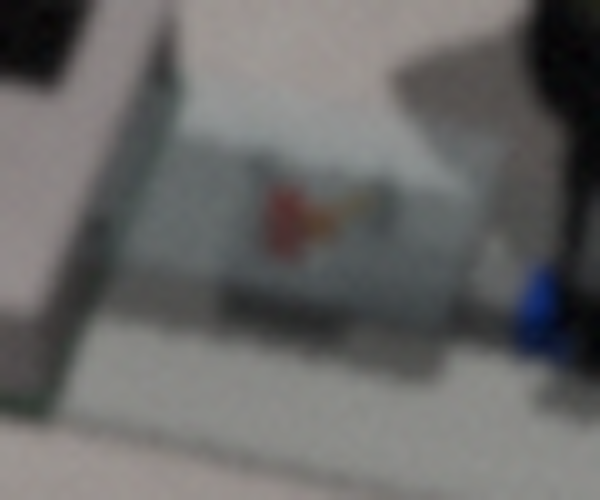

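```bash
python3 -m inch '[[1,0,-0.03,0,0],[1,0,-0.03,0,0],[1,0,0,0,0],[1,0,0,0,0],[1,0,0,0,0],[1,0,0,0,0],[1,0,0,0,0],[1,0,0,0,0],[1,0,0,0,0],[1,0,0,0,0]]' 80
```

```text
t: 24.6
ee_pos: [498.4, -203.6, 13.7]
tool_rot: [[-0.972, -0.233, 0.0], [-0.233, 0.972, -0.0], [-0.0, -0.0, -1.0]]
contact_force: [-0.2, -0.5, -2.6]
finger_gap: 22.3
```

```bash
python3 -m inch '[[1,0,-0.03,0,0],[1,0,-0.03,0,0],[1,0,0,0,0],[1,0,0,0,0],[1,0,0,0,0],[1,0,0,0,0],[1,0,0,0,0],[1,0,0,0,0],[1,0,0,0,0],[1,0,0,0,0]]' 80
```

```text
t: 25.85
ee_pos: [498.8, -205.3, 13.5]
tool_rot: [[-0.972, -0.233, -0.0], [-0.233, 0.972, 0.001], [0.0, 0.001, -1.0]]
contact_force: [-0.5, 6.5, -1.8]
finger_gap: 22.3
```

That is contact at 6.5 N, so the claw has bottomed on the pin. My picture budget is used up, so I'll check the latch numerically from the orange pixels against the projected pawl angles.

Run:
```python
from h import *
np.set_printoptions(precision=1,suppress=True,linewidth=150)
s=get_state();T=np.array(s['ee_pos']);R=np.array(s['tool_rot']);u=-R[:,0];v=R[:,1];zb=T[2]-4.9
pin=np.array([606.5,-174,0]); claw=pin-u*3-v*3; claw[2]=zb
for c in('side','top'):
    d=snap(c);im=np.array(d['pixels'])
    uv0=proj(d,[pin+[0,0,19]])[0].astype(int)
    w=im[uv0[1]-14:uv0[1]+10,uv0[0]-12:uv0[0]+16]
    lab=cv2.cvtColor(w,cv2.COLOR_RGB2LAB).astype(int)
    a,b=lab[...,1]-128,lab[...,2]-128
    vv,uu=np.mgrid[uv0[1]-14:uv0[1]+10,uv0[0]-12:uv0[0]+16]
    for n,m in(('red',(a>8)&(b<a*1.0)),('orange',(b>10)&(b>=a*1.0))):
        if m.any(): print(c,n,m.sum(),uu[m].mean(),vv[m].mean(),'cols',uu[m].min(),uu[m].max(),'rows',vv[m].min(),vv[m].max())
    print('pin base/top',proj(d,[pin+[0,0,6],pin+[0,0,45]]).tolist())
    for th in(0,.5,1,1.45):
        P=[claw+u*(-12+t*np.cos(th))+v*(-20+t*np.sin(th))+[0,0,h] for t in(0,15) for h in(13,)]
        print(th,proj(d,P).tolist())
    if c=='side':
        print(uv0); print(a); print(b)
```

```text
side red 16 328.5 161.0 cols 327 330 rows 159 163
side orange 1 331.0 161.0 cols 331 331 rows 161 161
pin base/top [[328.17118737338603, 169.27816817650202], [328.3650708602976, 161.39336488032424]]
0 [[334.24299909278795, 162.32632668455506], [330.0173943487218, 161.44261030801033]]
0.5 [[334.24299909278795, 162.32632668455506], [329.9858236761455, 163.01750212238352]]
1 [[334.24299909278795, 162.32632668455506], [331.00103814456287, 164.43227988851828]]
1.45 [[334.24299909278795, 162.32632668455506], [332.6134713477699, 165.2755596331449]]
[328 166]
[[-4 -3 -3 -2 -1 -3 -2 -1 -1 -1 -1 -1 -1  0  0  0 -1 -1 -1  0 -1 -1 -1 -1 -1  1 -1  1]
 [-4 -3 -2 -2 -2 -2 -1 -2 -2 -1 -2 -1 -1 -2 -2 -1 -1 -1 -1 -1 -1  0 -1 -1  0 -1  0 -1]
 [-3 -3 -2 -3 -2 -2 -2 -2 -2 -1 -2 -1 -2 -1 -2 -1 -2 -2 -2 -1 -1 -2  0 -1 -1  0 -1  0]
 [-3 -3 -2 -2 -2 -1 -1 -2 -2 -2 -2 -2 -2 -1 -2 -2 -2 -2 -2 -2 -2 -1 -1 -2 -2 -2 -1 -1]
 [-3 -2 -2 -2 -1 -2 -2 -2 -2 -2 -3 -2 -1 -1 -2 -1 -2 -2 -3 -2 -2 -2  0 -2 -2 -1 -2 -2]
 [-3 -2 -2 -2 -2 -1 -2 -2 -1 -2 -1  0  0 -1 -1 -2 -2 -2 -2 -2 -1 -2 -2 -2 -3 -2 -2 -2]
 [-2 -1 -2 -2 -2 -3 
[... 3445 characters left out ...]
 1  1  0  1  0]
 [ 2  2  1  2  2  1  2  2  1  0  0  2  1  1  2  1  1  1  1  1  1  1  0  2  1  1  1  1]
 [ 1  2  1  1  2  2  2  1  1  2  1  2  2  1  2  1  2  1  1  1  1  1  1  1  1  1  1  2]]
top red 7 367.7142857142857 185.85714285714286 cols 367 369 rows 185 187
pin base/top [[366.9585547659873, 190.59089518133698], [368.1675982837434, 187.406039858125]]
0 [[376.0389931559963, 192.2133206671091], [374.72407644951073, 187.56432057632986]]
0.5 [[376.0389931559963, 192.2133206671091], [372.6073423179146, 188.68583741130976]]
1 [[376.0389931559963, 192.2133206671091], [371.3269314000648, 190.67238436037823]]
1.45 [[376.0389931559963, 192.2133206671091], [371.15584607560606, 192.80295419043586]]
```

The orange blob sits at about (-4.3, +2) px from the yellow hinge. That matches the shut state before insertion, about (-4.5, +2), and differs from the folded state, about (-2.5, +4). I'll confirm with a gentle pull back.

```bash
python3 -m inch '[[1,0,0.06,0,0],[1,0,0.06,0,0],[1,0,0.06,0,0],[1,0,0.06,0,0],[1,0,0.04,0,0],[1,0,0.03,0,0],[1,0,0.02,0,0],[1,0,0,0,0],[1,0,0,0,0],[1,0,0,0,0]]' 80
```

```text
t: 27.2
ee_pos: [495.9, -193.1, 13.7]
tool_rot: [[-0.973, -0.233, 0.0], [-0.233, 0.973, -0.0], [-0.0, -0.0, -1.0]]
contact_force: [-0.9, -0.5, -2.8]
finger_gap: 22.6
```

```bash
python3 -m inch '[[1,0,0.02,0,0],[1,0,0.02,0,0],[1,0,0.02,0,0],[1,0,0,0,0],[1,0,0,0,0],[1,0,0,0,0],[1,0,0,0,0],[1,0,0,0,0],[1,0,0,0,0],[1,0,0,0,0]]' 80
```

```text
t: 28.45
ee_pos: [495.3, -190.8, 13.7]
tool_rot: [[-0.973, -0.233, 0.0], [-0.233, 0.973, -0.0], [-0.0, -0.0, -1.0]]
contact_force: [0.8, -0.6, -3.6]
finger_gap: 22.8
```

```bash
python3 -m inch '[[1,0,0.02,0,0],[1,0,0.02,0,0],[1,0,0.02,0,0],[1,0,0,0,0],[1,0,0,0,0],[1,0,0,0,0],[1,0,0,0,0],[1,0,0,0,0],[1,0,0,0,0],[1,0,0,0,0]]' 80
```

```text
t: 29.7
ee_pos: [495.2, -189.4, 14.0]
tool_rot: [[-0.973, -0.232, 0.001], [-0.232, 0.973, -0.001], [-0.001, -0.002, -1.0]]
contact_force: [2.0, -6.2, -4.0]
finger_gap: 22.2
```

The pull meets a firm -6 N at about 16 mm, so the latch is holding the pin. I'll push back to mid-throat, lower onto the bed, release and rise straight up.

```bash
python3 -m inch '[[1,0,-0.08,0,0],[1,0,-0.08,0,0],[1,0,-0.08,0,0],[1,0,-0.05,0.02,0],[1,0,0,0.03,0],[1,0,0,0.02,0],[1,0,0,0,0],[1,0,0,0,0],[1,0,0,0,0],[1,0,0,0,0]]' 80
```

```text
t: 30.95
ee_pos: [497.5, -199.7, 11.0]
tool_rot: [[-0.972, -0.233, 0.0], [-0.233, 0.972, -0.0], [-0.0, -0.0, -1.0]]
contact_force: [-1.9, 1.7, 1.3]
finger_gap: 22.8
```

```bash
python3 -m inch '[[0.35,0,0,0,0],[0.35,0,0,0,0],[0.35,0,0,0,0],[0.35,0,0,0,0],[0.35,0,0,0,0],[0.35,0,0,-0.2,0],[0.35,0,0,-0.5,0],[0.35,0,0,-0.9,0],[0.35,0,0,-0.9,0],[0.35,0,0,-0.9,0]]' 60
python3 -m inch '[[0.35,0.4,0,-0.5,0],[0.35,0.8,0,-0.5,0],[0.35,0.6,0,-0.2,0],[0.35,0,0,0,0],[0.35,0,0,0,0],[0.35,0,0,0,0],[0.35,0,0,0,0],[0.35,0,0,0,0],[0.35,0,0,0,0],[0.35,0,0,0,0]]'
python3 - <<'E'
from h import *
np.set_printoptions(precision=1,suppress=True)
for c in('side','top','wrist'):
    d=snap(c);im=np.array(d['pixels'])
    for n in('link_claw','link_neck','link_grip','pin'):
        for q in landmark_of(c,n)[:2]: print(c,n,round(q['p'],2),np.array(q['uv']),onz(d,q['uv'],19))
    r=[q for q in regions_of(c,'link') if q['p']>.3]
    for q in r: print('region',round(q['p'],2),q['rect'],q['region'].sum())
    # blue handle axis
    lab=cv2.cvtColor(im,cv2.COLOR_RGB2HSV);m=(lab[...,0]>108)&(lab[...,0]<128)&(lab[...,1]>170)&(lab[...,2]>60)
    n,L,st,ce=cv2.connectedComponentsWithStats(m.astype(np.uint8))
    for i in range(1,n):
        if st[i,4]>15: print(' blue',st[i],onz(d,ce[i],32))
d=snap('side');w=np.array(d['pixels'])[155:168,322:342];l=cv2.cvtColor(w,cv2.COLOR_RGB2LAB).astype(int)-128
print(l[...,2])
E
```

```text
t: 32.2
ee_pos: [497.4, -199.7, 148.7]
tool_rot: [[-0.972, -0.233, 0.001], [-0.233, 0.972, -0.0], [-0.0, -0.0, -1.0]]
contact_force: [-0.1, -0.2, 0.6]
finger_gap: 55.2
t: 33.45
ee_pos: [427.4, -216.4, 194.8]
tool_rot: [[-0.972, -0.233, -0.0], [-0.233, 0.972, 0.0], [0.0, 0.0, -1.0]]
contact_force: [0.2, -0.6, -0.3]
finger_gap: 55.2
side link_claw 0.96 [194.2 260.8] [763.  334.4  19. ]
side link_claw 0.72 [330.9 169. ] [ 593.5 -169.1   19. ]
side link_neck 0.87 [341.2 167.9] [ 565.5 -190.9   19. ]
side link_neck 0.67 [212.6 258.2] [722.7 301.7  19. ]
side link_grip 0.82 [232.  252.6] [685.6 259.3  19. ]
side link_grip 0.6 [359.6 175. ] [ 496.9 -192.8   19. ]
side pin 0.73 [328.6 164.8] [ 609.6 -182.3   19. ]
side pin 0.4 [288.  296.3] [472.2 294.3  19. ]
region 0.83 [323.7, 166.5, 373.6, 179.8] 333
region 0.73 [186.7, 243.0, 245.0, 268.5] 664
region 0.36 [275.0, 135.6, 378.5, 196.1] 3574
 blue [407 132  46  27 673] [ 340.1 -433.    32. ]
 blue [353 169  19   8  86] [ 491.1 -196.9   32. ]
 blue [248 284  22  31 327] [528.8 347.1  32. ]
 blue [197 291  10  11  89] [669.4 411.7  32. ]
top
[... 1369 characters left out ...]
-1  0]
 [-1 -1 -1 -2 -2 -1 -1  0 -1 -1 -2 -1 -1  0 -1 -1  0 -1 -2  0]
 [-1 -2 -1 -2  0  1  1  1  0 -1  0 -1 -1  0 -1 -2 -1 -2 -2  0]
 [ 0 -1 -2 -1  0  3  3  3  1  0  0 -1  0  1  1 -1 -1 -1 -1 -1]
 [-1  0 -1 -1  1  4  6  5  3  2  1  0  2  4  3  0 -1 -1 -1 -2]
 [ 0 -1 -1  0  1  4  6  7  6  6  5  5  3  4  4  1 -1 -1  0 -1]
 [-1 -2 -1 -2  0  3  6  6  8  9 10  5  3  3  1  1 -2 -2  0  0]
 [ 0 -2 -1 -1  0  2  4  5  6  9  9  5  1  0  0 -2 -1 -1 -1 -2]
 [-1 -1 -2 -1  1  3  4  4  4  5  6  3 -1 -2 -2 -1 -2 -1 -2  0]
 [-2 -3 -2 -1  0  1  2  4  2  3  1  1 -1 -1 -1 -2 -2 -1  0 -1]
 [-2 -2 -2  0 -1 -1  2  1  0  0  0 -1 -1 -1 -1 -1 -2 -1 -2 -2]
 [-1 -2 -1 -1 -1  0 -1  0 -1 -1 -2 -1 -2 -2 -1 -2 -3 -1 -1 -1]]
```

```bash
python3 -c "
from plant import workorder,get_state
print(workorder.finish_job()); print(get_state()['t'])"
```

```text
the job is handed in; nothing more can be done
None
the job is handed in; nothing more can be done
```

The job is handed in at about 33 s of the 58 s allowed, and all my checks agree that the link is hooked onto the drive pin with its latch shut. The hand-in gives no verdict.

**What I did:**
- I gripped the neck, drew the link 120 mm straight out of the bay and turned it in line with the shaker.
- I laid it flat on the bench and let go, then took it again by the blue handle.
- I slid the claw under the guard onto the pin until it bottomed at about 6.5 N.
- I backed it to mid-throat, lowered it onto the bed, released it and raised the arm clear.

**Last checks:**
- **Latch:** pulling back met a firm 6 N, so the latch holds the pin. The orange pixels match the shut position both before and after release. This came from pixel numbers, because my 12 viewed pictures were used up.
- **Position:** the link's yaw is 13.5°, against about 13° for the shaker. The estimated claw seat (605, -173) lies within about 2–3 mm of the pin (607, -172). The handle points away from the drive box.
- **Robot:** the arm is clear, with forces near zero.

**Disagreements:**
- The pin estimates from the two cameras differed by a few millimetres, so I settled the alignment by an image overlay and by force.
- The network's claw point in the side view was about 13 mm off. The claw is partly hidden under the guard there, and the wrist camera's handle points and the pull test contradicted it, so I set it aside.
- I did not check the bystander objects separately at the end, but no move went near them.

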